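# Hang up the dust collector's cap and hold its filter cassette lifted out

## Robot

A 6-joint arm with a two-finger parallel gripper is mounted at the origin on the work surface. World frame = base frame: x ahead of the robot, y to its left, z up, the work surface at z = 0. Lengths are in m, angles in rad, forces in N, time in s.
With the tool pointing down it reaches from about 0.35 to 0.775 m from the base axis. Payload 5.5 kg.
Tool frame: the origin (TCP) lies at the very end of the fingers, on their centre line; the grasp point (between the pads) lies 19 mm behind it; z points along the fingers, y is the line along which they close (so a half turn about z gives the same grasp; the last joint's range is limited). The gripper opens to 85 mm and grips with 20 to 120 N. Pads are 22 mm wide; open, the fingers measure 114 mm over their backs; the gripper's body (76 mm by 85 mm) begins 54 mm behind the grasp point. The pads swing forward as they close: fully open they stand 13 mm farther back than shut.
Start: joints at [-1.361, 0.313, 0.046, 1.304, 0, 1.431], TCP at [0.197, -0.54, 0.231] pointing down, gripper open.
Joint ranges: [-2.76, 2.76], [-0.86, 1.69], [-1.03, 1.26], [-2.2, 2.34], [-1.47, 1.5], [-3.14, 3.14]. Speed limits (rad/s): [2.57, 2.57, 3.14, 3.14, 3.14, 3.14].

## Interface

Orientations are given as a unit quaternion [w, x, y, z].
In Python, from workcell import env gives the robot as it stands. The module is installed in compiled form; this text tells all that it offers.
- The arm moves only by the tool jog_arm, never from a script. Its argument "rows" is a list of rows, each a list of 6 numbers: the shift along the world's x, y, z in units of 40 mm (1.0 is 40 mm), then the turn, a rotation vector about the world's x, y, z in units of 6 degrees (1.0 is 6 degrees). In form: [[x, y, z, wx, wy, wz], ...]. A call has 1 to 12 rows; each row is the pose to reach, as a shift and turn from the pose commanded when the call began; what a row does not reach only later rows make up. A row lasts 1/12 s, in which the tool goes at most 41.7 mm and 7.16 degrees, less where a joint would pass 70% of its speed; a pose out of reach is approached as far as the arm can. A call with a gripper value outside its range is refused whole. "jaw" is the gripper command: -1 is fully open, 1 is shut, values between are in proportion, set as the call begins (left out, the last holds). The fingers move at their own pace and stop on an object; "force" is the grip in N (left out, the last holds). Time passes only in rows, so rows that repeat a pose let the fingers close. It gives the time, the measured TCP pose, the force, the opening and the grip force at its end, in the units of the state.
- env.get_state(): the state, without advancing time (a new reading comes with each control period).
- env.read_camera(name): name is "scene" or "top" or "wrist"; returns a dict with "pixels" (384x512x3 uint8, red, green, blue), "mtx" (3x3 intrinsics, pixels), "k1" (the pictures are not rectified: a ray, as slopes to the right and down, at radius r is drawn at 1 + k1 r^2 times it, then the intrinsics apply), "cam_to_world" (4x4, takes a point from camera to world coordinates). Camera axes: x right, y up, looking along -z (the intrinsics and any distortion apply to the point x, -y, -z); pixel columns grow to the right and rows downward; lengths in m; the calibration is good to about 2 mm. A picture is of the moment at which its call begins. There is no depth.
- env.hand_in(): hands the job in; it is judged then, once.
The state is a dict: "clock": time; "joint_pos": joint angles; "qvel": joint speeds; "tau": joint torques, N m; "tcp_pos": TCP position; "orientation": TCP orientation; "wrist_force": force on the tool from outside, world axes, zero at the start; "ft_torque": the same for the moment, N m; "finger_gap": finger opening in m; "grip_force": force on a finger pad.
Only numpy, scipy, OpenCV 4.12 (cv2) and the standard library are available. Lean on these libraries where they do the work, as an engineer would, in place of code of your own. Each camera call takes 0.05 s, during which the arm holds its last target. There are 200 camera calls.

## Task

The filter cassette of the dust collector has to come out for cleaning. Take the metal cap off the collector by its handle and hang it by that handle over both prongs of the hook stand, then pinch the cassette's two side catches together with the fingers and lift the cassette straight up out of the collector. Finish while still holding it there, upright and still, catches squeezed, its underside at least 3 cm above the collector's top, the cap still hanging; leave the other things on the bench where they are.

Things in the scene. Friction and masses are not known exactly. Their poses are not given: they have to be found in the camera images.
- collector: Dust collector, grey box fixed to the bench, 150 (x) x 170 (y) x 100 mm high, pipe stub (radius 33, 30 long) on its +x face. Origin: centre of underside. Its dark top plate (12 thick, top at z = 100) has a central opening 62 (x) x 87 (y); the cassette stands in it on a floor at z = 40. Left or right of the robot's centre line, hook stand on the other side; yaw within 0.45 rad.
- cassette: Filter cassette, black plastic block 56 (x) x 81 (y) x 60 mm high, 0.15 to 0.35 kg, in the collector's opening (3 mm play each side), top flush, axes as the collector's. Origin: centre of underside. Two catch tabs (see points) stand on top, hidden by the cap at first; a fixed stop 30 x 16 x 12 high lies between. It comes out only with both catches pinched in 8 mm or more, lifted by them.
- catch_left (a joint): How far the catch on the cassette's +y side is pressed in (towards -y), in m: 0 at rest, 0.010 fully in; spring 1 N at rest to 6 N fully in. A tooth below the tab, out to y = 50.5 at rest, sits under the collector's top plate and locks the cassette down.
- catch_right (a joint): The same for the catch on the -y side, pressed towards +y: 0 at rest, 0.010 fully in, 1 to 6 N.
- catch_left_tab (a point): Outer face of the left catch's grey tab, 20 mm above the cassette's top. Each tab is 24 (x) x 8 (y) mm, its top 31 mm above the cassette's top; outer faces at y = +27 and -27 at rest (54 mm apart), 34 mm apart when fully pinched.
- catch_right_tab (a point): The same on the right catch's tab, at y = -27 at rest.
- cap: Bright sheet-metal cap, open below, 76 (x) x 120 (y) x 42 mm high, walls 3 mm, 0.14 to 0.28 kg, standing loose on the collector's top over the catches, roughly centred and turned like the collector. Origin: centre of its lower rim, z up. On top a rectangular dark steel strap handle along y.
- cap_bar (a point): Centre of the handle's bar, 94 mm above the cap's lower rim. The bar is 10 x 10 mm in section and 112 mm long along the cap's y; the uprights leave 100 mm clear along y and 47 mm clear height between the cap's top and the bar's underside.
- hook: Two-pronged steel hook stand fixed to the bench, origin at the foot of its post (radius 10). Base plate 120 x 130 x 12 centred at x = -30. A crossbar at z = 190 carries two level prongs (radius 4) at y = +34 and -34, running from x = 0 to x = -95 at z = 190, then turned up to tips at x = -103 (210 high over all, nothing higher). Prongs point to the robot, yaw within 0.4 rad.
- hook_rest (a point): Point midway between the two prongs and midway along them (x = -50 of the stand), 194 mm above the bench, level with the prongs' upper sides: the bar's underside lies here when hung.
- wrench: Bystander: steel wrench lying between collector and hook stand.
- wheel: Bystander: grey grinding wheel, diameter 100, 16 thick, with a bore, lying at the right.
- oilcan: Bystander: grey can, diameter 60, 110 high.
- hammer: Bystander: hammer lying at the left.
- flatbar: Bystander: flat steel bar 200 x 30 x 6 lying beyond the collector and hook stand.
- mug: Bystander: white mug, diameter 80, 90 high, at the right.
- screwtray: Bystander: steel tray 100 x 160 x 40 with dividers, at the back.
There are look-alikes about, which are no part of the job. Leave any pink look-alike of the cap alone. Leave any red look-alike of the hook alone.

How it is judged:
By the outcome, as a careful person would: the job done as asked, in the order asked, and still so for the second after the job is handed in, while the arm keeps its last pose, push and grip.
It also fails if it takes over 61 s, if anything falls off the work surface, if the arm or the gripper's body presses on something with over 40 N, if the wrist force passes 120 N, or if a joint passes its speed limit or range.

## Working session

There is one attempt and no reset: what is moved stays moved. The work goes in short steps, Python scripts to look and compute and a tool call to move; the robot and the scene stay as the last step left them, time stands still between calls to the robot, and variables do not carry over. Pictures are saved under pics/ and viewed, at most 11 in all, crops included, and the job is handed in when it is done.

Besides the shell and the picture viewer there is one more tool, called after "Call:" as name(argument=value, ...), one argument or row to a line, values as JSON. jog_arm: Moves the arm, as the interface text tells. Its arguments: {"type":"object","properties":{"rows":{"type":"array","items":{"type":"array","items":{"type":"number"}}},"jaw":{"type":"number"},"force":{"type":"number"}},"required":["rows"]}

```bash
mkdir -p pics; cat > h.py <<'E'
import numpy as np, cv2
from workcell import env
def snap(n,f):
    c=env.read_camera(n); cv2.imwrite('pics/'+f,cv2.cvtColor(c['pixels'],cv2.COLOR_RGB2BGR))
    np.savez('pics/'+f+'.npz',**{k:np.array(v) for k,v in c.items()}); return c
def load(f): return dict(np.load('pics/'+f+'.npz'))
def ray(c,uv):
    k=float(c['k1']); d=np.array([[k,0,0,0,0]])[0]
    p=cv2.undistortPoints(np.array([[uv]],float),c['mtx'],d)[0,0]
    T=c['cam_to_world']; v=T[:3,:3]@np.array([p[0],-p[1],-1]); return T[:3,3],v/np.linalg.norm(v)
def onz(c,uv,z):
    o,v=ray(c,uv); return o+v*(z-o[2])/v[2]
def proj(c,P):
    T=c['cam_to_world']; q=T[:3,:3].T@(np.array(P)-T[:3,3]); x,y=q[0]/-q[2],-q[1]/-q[2]
    s=1+float(c['k1'])*(x*x+y*y); m=c['mtx']; return np.array([m[0,0]*x*s+m[0,2],m[1,1]*y*s+m[1,2]])
E
python3 - <<'E'
from h import *
for n in('scene','top'):
    c=snap(n,n+'0.png'); print(n,c['mtx'].tolist() if hasattr(c['mtx'],'tolist') else c['mtx'],c['k1'],np.round(c['cam_to_world'],3).tolist())
a=[cv2.imread('pics/%s0.png'%n) for n in('scene','top')]
s=env.get_state();print(s)
E
```

```text
scene [[358.2539731758596, 0.0, 252.22996331212974], [0.0, 358.2539731758596, 189.74914888130462], [0.0, 0.0, 1.0]] -0.04635606376702752 [[0.646, -0.663, 0.378, 0.974], [0.763, 0.555, -0.331, -0.396], [0.01, 0.502, 0.865, 1.154], [0.0, 0.0, 0.0, 1.0]]
top [[479.60175526887485, 0.0, 257.0944439349195], [0.0, 479.60175526887485, 198.8832981954279], [0.0, 0.0, 1.0]] -0.09241401902754302 [[-0.015, 0.994, -0.108, 0.353], [-1.0, -0.015, 0.002, -0.014], [-0.0, 0.108, 0.994, 1.731], [0.0, 0.0, 0.0, 1.0]]
{'clock': 0.1, 'joint_pos': array([-1.36060835e+00,  3.13925504e-01,  4.51096174e-02,  1.30359457e+00,
        1.39466735e-05,  1.43121603e+00]), 'qvel': array([-0.00010327, -0.00316729,  0.00298628,  0.00011494,  0.00176488,
        0.00192286]), 'tau': array([ 4.04399849e-03, -4.81723738e+01,  2.99245155e+01,  1.26876379e-02,
       -1.11487170e-04,  4.16926738e-06]), 'tcp_pos': array([ 0.19695314, -0.53974471,  0.23050488]), 'orientation': array([-8.06806565e-04,  9.84746385e-01,  1.73993980e-01, -2.15175260e-05]), 'wrist_force': array([ 0.49821285, -0.48285949, -0.15445649]), 'ft_torque': array([0.00137107, 0.06898663, 0.0152121 ]), 'grip_force': 0.0, 'finger_gap': 0.08556022586739236}
```

View pics/scene0.png

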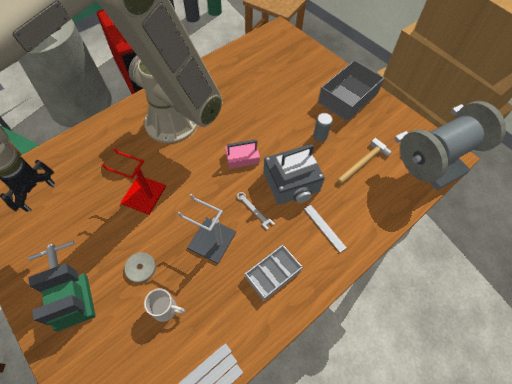

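View pics/top0.png

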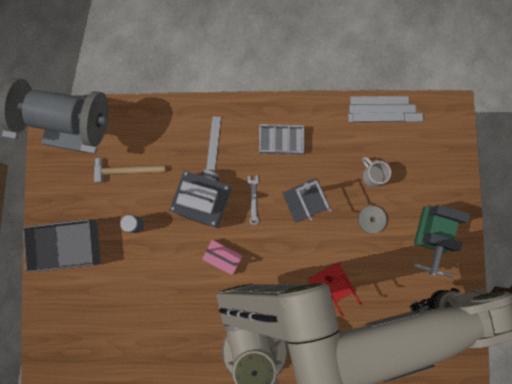

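The top view shows the collector with its cap at about (200,198) and the steel hook at (308,200). The wrench lies between them at (254,200). The pink cap at (222,257) and the red hook at (335,285) are look-alikes. I'll zoom in on the two that matter.

```bash
python3 - <<'E'
import cv2
a=cv2.imread('pics/top0.png')[150:240,155:345]; cv2.imwrite('pics/tz.png',cv2.resize(a,None,fx=4.2,fy=4.2,interpolation=cv2.INTER_CUBIC))
a=cv2.imread('pics/scene0.png')[135:270,170:345]; cv2.imwrite('pics/sz.png',cv2.resize(a,None,fx=4.4,fy=4.4,interpolation=cv2.INTER_CUBIC))
E
```

```text
(no output)
```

View pics/tz.png

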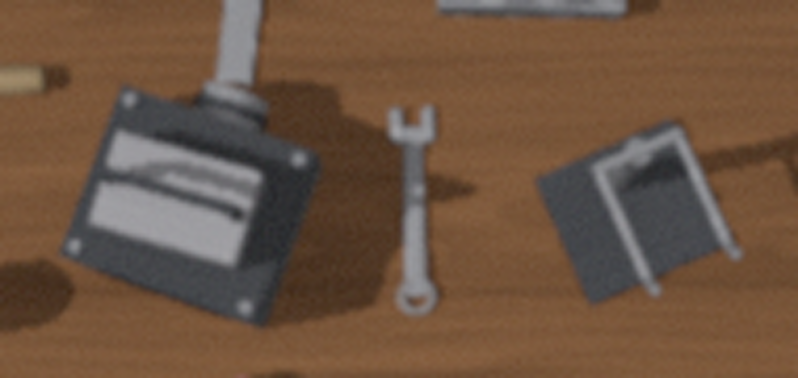

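View pics/sz.png

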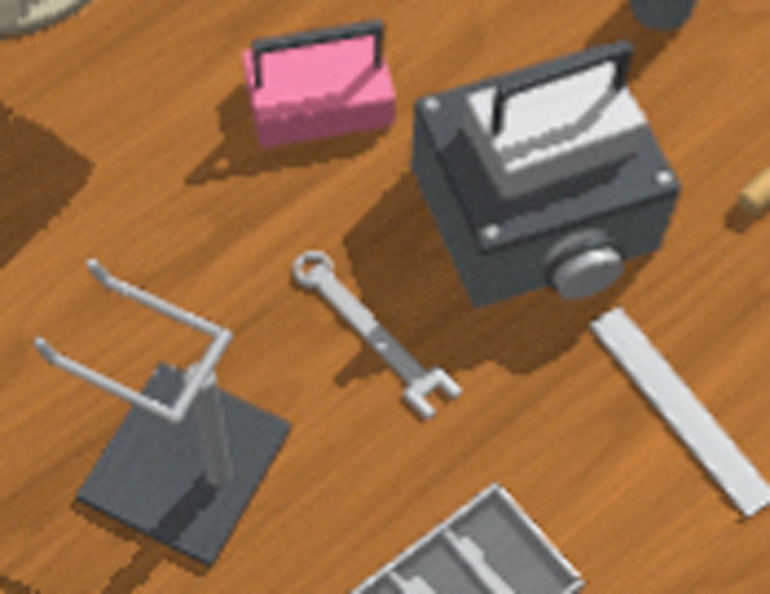

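```bash
cat > m.py <<'E'
from h import *
t=load('top0.png'); s=load('scene0.png')
T=lambda x,y:(155+(x+.5)/4.2-.5,150+(y+.5)/4.2-.5)
S=lambda x,y:(170+(x+.5)/4.4-.5,135+(y+.5)/4.4-.5)
def rep(n,c,pts,z):
    P=np.array([onz(c,p,z) for p in pts]); print(n,P[:,:2].round(4).tolist(),'mean',P[:,:2].mean(0).round(4)); 
    for i in range(len(P)):
        d=P[(i+1)%len(P)]-P[i]; print('   len %.3f ang %.3f'%(np.hypot(*d[:2]),np.arctan2(d[1],d[0])))
rep('plate T',t,[T(123,88),T(319,160),T(262,325),T(63,252)],.1)
rep('plate S',s,[S(413,100),S(567,50),S(680,190),S(485,250)],.1)
rep('capTop T',t,[T(118,128),T(264,172),T(238,268),T(88,222)],.142)
rep('bar T',t,[T(97,175),T(243,213)],.194)
rep('bar S',s,[S(498,92),S(628,47)],.199)
rep('base T',t,[T(538,180),T(680,122),T(735,243),T(593,303)],.012)
rep('base S',s,[S(75,497),S(160,362),S(290,428),S(210,574)],.012)
rep('hookrear T',t,[T(598,170),T(680,128)],.192)
rep('hookrear S',s,[S(228,335),S(178,415)],.192)
rep('tips T',t,[T(653,290),T(736,255)],.208)
rep('tips S',s,[S(93,263),S(40,342)],.208)
E
python3 m.py
```

```text
plate T [[0.6332, 0.2348], [0.5709, 0.0741], [0.4369, 0.1216], [0.4987, 0.2837]] mean [0.5349 0.1785]
   len 0.172 ang -1.940
   len 0.142 ang 2.801
   len 0.173 ang 1.207
   len 0.143 ang -0.349
plate S [[0.437, 0.1258], [0.481, 0.2582], [0.6381, 0.2311], [0.5792, 0.0754]] mean [0.5338 0.1726]
   len 0.140 ang 1.250
   len 0.159 ang -0.171
   len 0.166 ang -1.932
   len 0.151 ang 2.801
capTop T [[0.5937, 0.2323], [0.5564, 0.1157], [0.4801, 0.1368], [0.5186, 0.2561]] mean [0.5372 0.1852]
   len 0.122 ang -1.880
   len 0.079 ang 2.871
   len 0.125 ang 1.259
   len 0.079 ang -0.307
bar T [[0.5495, 0.2405], [0.5183, 0.1278]] mean [0.5339 0.1841]
   len 0.117 ang -1.841
   len 0.117 ang 1.301
bar S [[0.5225, 0.1301], [0.555, 0.2345]] mean [0.5388 0.1823]
   len 0.109 ang 1.269
   len 0.109 ang -1.872
base T [[0.5624, -0.1093], [0.611, -0.2332], [0.5053, -0.2775], [0.4558, -0.1541]] mean [ 0.5336 -0.1935]
   len 0.133 ang -1.197
   len 0.115 ang -2.745
   len 0.133 ang 1.953
   len 0.116 ang 0.398
base S [[0.5056, -0.274], [0.4552, -0.1554], [0.5668, -0.1116], [0.6204, -0.2318]] mean [ 0.537  -0.1932]
   len 0.129 ang 1.973
   len 0.120 ang 0.375
   len 0.132 ang -1.151
   len 0.122 ang -2.790
hookrear T [[0.5476, -0.1457], [0.5793, -0.21]] mean [ 0.5634 -0.1779]
   len 0.072 ang -1.112
   len 0.072 ang 2.030
hookrear S [[0.5504, -0.1456], [0.576, -0.2075]] mean [ 0.5632 -0.1765]
   len 0.067 ang -1.178
   len 0.067 ang 1.964
tips T [[0.4532, -0.1839], [0.4788, -0.2479]] mean [ 0.466  -0.2159]
   len 0.069 ang -1.190
   len 0.069 ang 1.951
tips S [[0.4539, -0.187], [0.4807, -0.2495]] mean [ 0.4673 -0.2183]
   len 0.068 ang -1.165
   len 0.068 ang 1.977
```

Call:
jog_arm(
  rows=[
    [0,0,1,0,0,0],
    [0,0,2,0,0,0],
    [0,0,3,0,0,0],
    [0,0,4,0,0,0],
    [0.4,0.9,4.3,0,0,1],
    [0.8,1.8,4.3,0,0,2],
    [1.2,2.6,4.3,0,0,3],
    [1.6,3.4,4.3,0,0,4],
    [2,4.3,4.3,0,0,5],
    [2.4,5.1,4.3,0,0,6],
    [2.8,6,4.3,0,0,7],
    [3.2,6.9,4.3,0,0,8],
  ],
  jaw=-1,
  force=40,
)

```text
clock: 1.1
tcp_pos: [0.3252, -0.2625, 0.403]
orientation: [-0.0, 0.828, 0.561, 0.0]
wrist_force: [1.2, -0.3, -0.4]
finger_gap: 0.0853
grip_force: 0.0
```

Call:
jog_arm(
  rows=[
    [0.4,0.9,0,0,0,0.2],
    [0.8,1.8,0,0,0,0.4],
    [1.2,2.7,0,0,0,0.8],
    [1.6,3.6,0,0,0,0.8],
    [2,4.5,0,0,0,0.8],
    [2.4,5.4,0,0,0,0.8],
    [2.8,6.3,0,0,0,0.8],
    [3.2,7.2,0,0,0,0.8],
    [3.6,8.1,0,0,0,0.8],
    [4,9,0,0,0,0.8],
    [4.4,9.9,0,0,0,0.8],
    [4.4,9.9,0,0,0,0.8],
  ],
)

```text
clock: 2.1
tcp_pos: [0.5026, 0.1373, 0.4012]
orientation: [-0.001, 0.803, 0.596, -0.0]
wrist_force: [-0.9, -1.7, -0.8]
finger_gap: 0.0858
grip_force: 0.0
```

```bash
python3 - <<'E'
from h import *
s=env.get_state(); print(s['clock'],s['tcp_pos'],s['orientation'])
snap('wrist','w1.png'); c=snap('top','top1.png')
hsv=cv2.cvtColor(c['pixels'],cv2.COLOR_RGB2HSV)
m=((hsv[...,1]>200)&((hsv[...,0]<4)|(hsv[...,0]>176))&(hsv[...,2]>90)).astype(np.uint8)
k,_=cv2.findContours(m,0,2); k=max(k,key=cv2.contourArea)[:,0]
print(len(k),[(p.tolist(),onz(c,p.astype(float),.2).round(3)[:2]) for p in k[::6]])
a=[cv2.imread('pics/w1.png'),cv2.imread('pics/top1.png')[150:330,150:390]]
cv2.imwrite('pics/v1.png',np.hstack([cv2.resize(a[0],(400,300)),cv2.resize(a[1],(400,300))]))
E
```

```text
2.1 [0.50264996 0.13726108 0.40120392] [-1.35224104e-03  8.02840401e-01  5.96192427e-01 -2.29579060e-04]
19 [([325, 276], array([ 0.271, -0.228])), ([328, 279], array([ 0.261, -0.237])), ([331, 279], array([ 0.261, -0.246])), ([326, 277], array([ 0.268, -0.231]))]
```

View pics/v1.png

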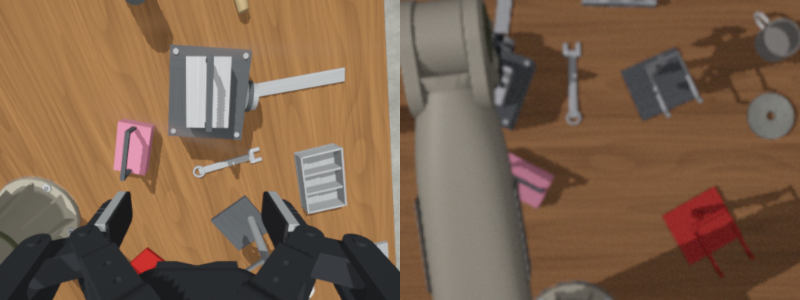

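The wrist view shows the cap centred near (268,122) full-scale, its bar almost vertical in the image and the four bolts visible. The red hook's tips are near (341,314) and (360,304) in the top image. I'll measure these from the wrist view.

```bash
python3 - <<'E'
from h import *
c=load('top1.png')
for p in[(341,314),(360,304)]: print('redtip',onz(c,p,.2).round(3))
for p in[(310,283),(333,262),(355,280),(322,308)]: print('redbase',onz(c,p,.012).round(3))
w=load('w1.png'); hsv=cv2.cvtColor(w['pixels'],cv2.COLOR_RGB2HSV)
roi=np.zeros((384,512),np.uint8); roi[50:185,205:330]=1
m=((hsv[...,1]<40)&(hsv[...,2]>150)).astype(np.uint8)*roi
k,_=cv2.findContours(m,0,2)
for q in k:
    a=cv2.contourArea(q)
    if 8<a<200:
        M=cv2.moments(q);u=(M['m10']/M['m00'],M['m01']/M['m00']); print(a,np.round(u,1),onz(w,u,.103).round(4))
    elif a>=200:
        print(a,cv2.boundingRect(q),[ (p.round(1).tolist(),onz(w,p,.142).round(4)[:2].tolist()) for p in cv2.boxPoints(cv2.minAreaRect(q))])
d=((hsv[...,2]<75)).astype(np.uint8)[50:185,205:330]
for v in range(66,176,8): 
    r=hsv[v,250:290,2]; print(v,r.tolist())
E
```

```text
redtip [ 0.151 -0.275  0.2  ]
redtip [ 0.181 -0.336  0.2  ]
redbase [ 0.237 -0.2    0.012]
redbase [ 0.31  -0.284  0.012]
redbase [ 0.244 -0.361  0.012]
redbase [ 0.148 -0.24   0.012]
23.5 [302.5 172. ] [0.5716 0.0903 0.103 ]
24.5 [221.4 167.1] [0.4514 0.1346 0.103 ]
112.5 [326.9 120.9] [0.6253 0.1558 0.103 ]
1835.0 (271, 72, 26, 92) [([270.3999938964844, 162.89999389648438], [0.5268, 0.127]), ([274.0, 71.19999694824219], [0.5642, 0.2421]), ([296.20001220703125, 72.0], [0.5915, 0.2327]), ([292.6000061035156, 163.8000030517578], [0.5568, 0.1166])]
2260.5 (238, 72, 27, 92) [([238.0, 72.0], [0.519, 0.2547]), ([264.0, 72.0], [0.5514, 0.2449]), ([264.0, 163.0], [0.5181, 0.1295]), ([238.0, 163.0], [0.4826, 0.1402])]
32.0 [314.2  70.9] [0.6229 0.2289 0.103 ]
35.0 [224.5  64.7] [0.503  0.2737 0.103 ]
66 [114, 113, 114, 114, 114, 114, 114, 114, 114, 114, 115, 115, 115, 115, 115, 114, 115, 115, 116, 116, 115, 116, 116, 116, 116, 116, 116, 116, 116, 116, 116, 116, 117, 116, 116, 117, 117, 116, 116, 116]
74 [209, 210, 212, 215, 214, 209, 208, 207, 205, 204, 207, 206, 203, 179, 118, 108, 115, 115
[... 1827 characters left out ...]
, 111, 109, 109, 110, 111, 112, 134, 194, 207, 209, 209, 209, 200, 169, 156, 155, 152, 152, 152, 155, 156, 163, 196, 206, 207]
154 [208, 208, 210, 209, 206, 205, 207, 207, 208, 210, 209, 207, 204, 145, 113, 110, 108, 109, 109, 111, 115, 147, 197, 208, 209, 209, 210, 201, 169, 156, 153, 151, 152, 154, 156, 156, 163, 198, 208, 208]
162 [198, 199, 200, 199, 196, 196, 198, 198, 200, 202, 200, 190, 124, 96, 107, 110, 109, 110, 110, 111, 113, 133, 189, 200, 202, 200, 179, 157, 150, 149, 147, 147, 147, 149, 150, 149, 158, 194, 202, 203]
170 [88, 88, 86, 85, 84, 83, 82, 82, 82, 81, 80, 79, 79, 78, 79, 78, 78, 77, 76, 76, 76, 76, 76, 76, 75, 75, 75, 75, 75, 75, 74, 74, 74, 74, 74, 73, 74, 74, 74, 74]
```

Call:
jog_arm(
  rows=[
    [0.5,0.7,-0.8,0,0,0],
    [0.9,1.34,-1.6,0,0,0],
    [0.9,1.34,-2.4,0,0,0],
    [0.9,1.34,-3.2,0,0,0],
    [0.9,1.34,-3.5,0,0,0],
    [0.9,1.34,-3.5,0,0,0],
    [0.9,1.34,-3.5,0,0,0],
    [0.9,1.34,-3.5,0,0,0],
  ],
)

```text
clock: 2.87
tcp_pos: [0.5377, 0.1845, 0.2652]
orientation: [0.001, 0.805, 0.593, 0.001]
wrist_force: [0.4, -0.3, 0.0]
finger_gap: 0.0856
grip_force: 0.0
```

Call:
jog_arm(
  rows=[
    [0,0,-0.8,0,0,0],
    [0,0,-1.5,0,0,0],
    [0,0,-2.0,0,0,0],
    [0,0,-2.28,0,0,0],
    [0,0,-2.28,0,0,0],
    [0,0,-2.28,0,0,0],
  ],
)

```text
clock: 3.37
tcp_pos: [0.5379, 0.1851, 0.1736]
orientation: [0.0, 0.805, 0.593, 0.001]
wrist_force: [-0.1, 0.4, 0.1]
finger_gap: 0.0852
grip_force: 0.0
```

Call:
jog_arm(
  rows=[
    [0,0,0,0,0,0],
    [0,0,0,0,0,0],
    [0,0,0,0,0,0],
    [0,0,0,0,0,0],
    [0,0,0,0,0,0],
    [0,0,0,0,0,0],
    [0,0,0,0,0,0],
    [0,0,0,0,0,0],
    [0,0,0,0,0,0],
    [0,0,0,0,0,0],
  ],
  jaw=1,
  force=70,
)

```text
clock: 4.2
tcp_pos: [0.5369, 0.1855, 0.1724]
orientation: [-0.0, 0.805, 0.594, 0.0]
wrist_force: [-1.1, 0.3, 3.2]
finger_gap: 0.0085
grip_force: 68.4
```

Call:
jog_arm(
  rows=[
    [0,0,0.3,0,0,0],
    [0,0,0.8,0,0,0],
    [0,0,1.4,0,0,0],
    [0,0,2.1,0,0,0],
    [0,0,2.8,0,0,0],
    [0,0,3.4,0,0,0],
    [0,0,3.75,0,0,0],
    [0,0,3.75,0,0,0],
    [0,0,3.75,0,0,0],
  ],
)

```text
clock: 4.95
tcp_pos: [0.5375, 0.1854, 0.3219]
orientation: [0.0, 0.805, 0.594, 0.0]
wrist_force: [-0.5, -0.3, -1.7]
finger_gap: 0.0084
grip_force: 68.5
```

```bash
python3 - <<'E'
from h import *
snap('scene','s2.png');snap('wrist','w2.png')
a=cv2.imread('pics/s2.png')[100:260,170:370]
cv2.imwrite('pics/v2.png',np.hstack([cv2.resize(a,(400,320)),cv2.resize(cv2.imread('pics/w2.png'),(400,320))]))
print(env.get_state()['wrist_force'])
E
```

```text
[-0.5006737  -0.21026468 -1.8225694 ]
```

View pics/v2.png

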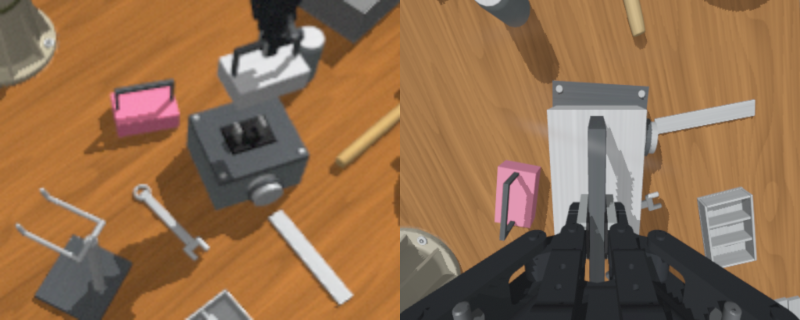

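The cap is lifted level in the gripper and the two catch tabs are now visible in the collector. Next I carry it to a point in front of the prongs.

Call:
jog_arm(
  rows=[
    [-0.1,-0.4,0,0,0,0.3],
    [-0.3,-1.2,0,0,0,0.9],
    [-0.6,-2.1,0,0,0,1.5],
    [-0.9,-3.1,0,0,0,2.1],
    [-1.2,-4.1,0,0,0,2.7],
    [-1.5,-5.1,0,0,0,3.4],
    [-1.8,-6.1,0,0,0,4.1],
    [-2.1,-7.1,0,0,0,4.8],
    [-2.4,-8.1,0,0,0,5.5],
    [-2.6,-9.1,0,0,0,6.1],
    [-2.8,-10,0,0,0,6.5],
    [-2.84,-10.5,0,0,0,6.6],
  ],
)

```text
clock: 6.05
tcp_pos: [0.4215, -0.2377, 0.3202]
orientation: [-0.001, 0.557, 0.831, -0.0]
wrist_force: [0.9, 0.1, -1.0]
finger_gap: 0.0086
grip_force: 68.5
```

Call:
jog_arm(
  rows=[
    [0,0,-0.2,0,0,0],
    [0,0,-0.8,0,0,0],
    [0,0,-1.6,0,0,0],
    [0,0,-2.2,0,0,0],
    [0,0,-2.9,0,0,0],
    [0,0,-2.9,0,0,0],
    [0,0,-2.9,0,0,0],
  ],
)

```text
clock: 6.63
tcp_pos: [0.4218, -0.2327, 0.204]
orientation: [-0.003, 0.556, 0.831, 0.0]
wrist_force: [0.0, -0.7, -0.3]
finger_gap: 0.0084
grip_force: 68.5
```

```bash
python3 - <<'E'
from h import *
s=env.get_state(); print(s['tcp_pos'],s['orientation'],s['joint_pos'])
snap('scene','s3.png');snap('top','t3.png')
a=cv2.imread('pics/s3.png')[150:280,150:310];b=cv2.imread('pics/t3.png')[160:280,260:410]
cv2.imwrite('pics/v3.png',np.hstack([cv2.resize(a,(400,325),interpolation=2),cv2.resize(b,(400,325),interpolation=2)]))
E
```

```text
[ 0.42180487 -0.23270459  0.20399508] [-2.95010278e-03  5.55797303e-01  8.31312537e-01  3.48986439e-04] [-6.71111617e-01  1.49046870e-01 -2.33463054e-01  1.19422392e+00
  2.13616962e-04  5.07537132e-01]
```

View pics/v3.png

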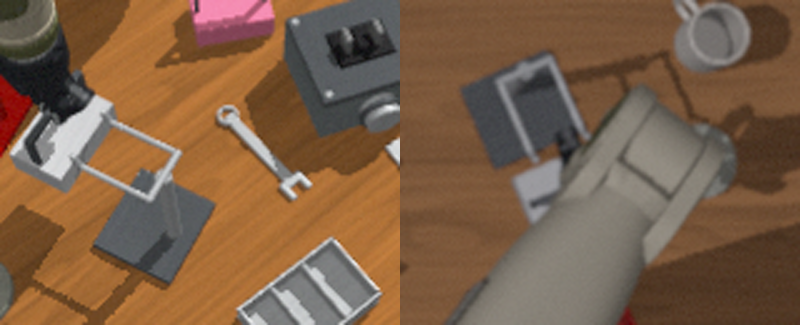

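Call:
jog_arm(
  rows=[
    [0.2,0.08,0,0,0,0],
    [0.5,0.2,0,0,0,0],
    [0.8,0.33,0,0,0,0],
    [1.1,0.45,0,0,0,0],
    [1.4,0.57,0,0,0,0],
    [1.7,0.7,0,0,0,0],
    [2.0,0.82,0,0,0,0],
    [2.17,0.89,0,0,0,0],
    [2.17,0.89,0,0,0,0],
    [2.17,0.89,0,0,0,0],
  ],
)

```text
clock: 7.57
tcp_pos: [0.5104, -0.1987, 0.2058]
orientation: [-0.0, 0.556, 0.831, -0.0]
wrist_force: [0.3, -0.9, -1.9]
finger_gap: 0.0084
grip_force: 68.5
```

```bash
python3 - <<'E'
from h import *
snap('scene','s4.png')
a=cv2.imread('pics/s4.png')[150:280,150:310]
cv2.imwrite('pics/v4.png',cv2.resize(a,(640,520),interpolation=2))
E
```

```text
(no output)
```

View pics/v4.png

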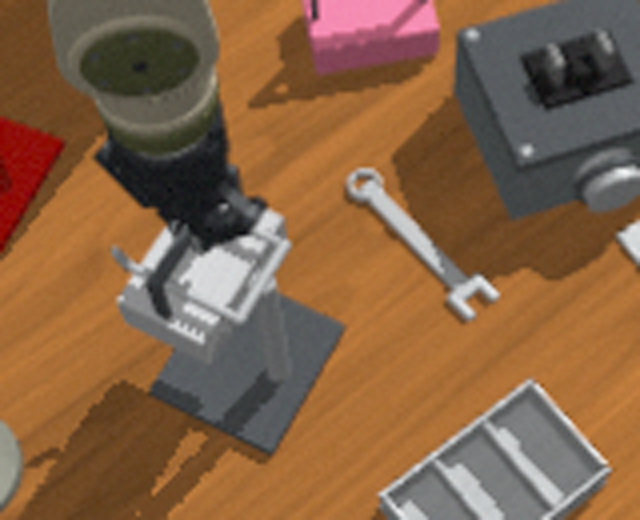

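The prongs pass through the handle window on both sides of the gripper, so I lower the bar onto them.

Call:
jog_arm(
  rows=[
    [0,0,-0.15,0,0,0],
    [0,0,-0.3,0,0,0],
    [0,0,-0.45,0,0,0],
    [0,0,-0.55,0,0,0],
    [0,0,-0.62,0,0,0],
    [0,0,-0.68,0,0,0],
    [0,0,-0.68,0,0,0],
    [0,0,-0.68,0,0,0],
  ],
)

```text
clock: 8.28
tcp_pos: [0.5102, -0.199, 0.1789]
orientation: [-0.0, 0.556, 0.831, 0.0]
wrist_force: [-0.4, -0.7, -1.0]
finger_gap: 0.0088
grip_force: 68.5
```

Call:
jog_arm(
  rows=[
    [0,0,-0.03,0,0,0],
    [0,0,-0.05,0,0,0],
    [0,0,-0.05,0,0,0],
    [0,0,-0.05,0,0,0],
  ],
)

```text
clock: 8.62
tcp_pos: [0.5105, -0.1991, 0.1773]
orientation: [0.0, 0.556, 0.831, 0.0]
wrist_force: [0.5, -0.9, 0.7]
finger_gap: 0.0087
grip_force: 68.8
```

Call:
jog_arm(
  rows=[
    [0,0,-0.02,0,0,0],
    [0,0,-0.02,0,0,0],
    [0,0,-0.02,0,0,0],
    [0,0,-0.02,0,0,0],
    [0,0,-0.02,0,0,0],
    [0,0,-0.02,0,0,0],
    [0,0,-0.02,0,0,0],
  ],
  jaw=0.2,
)

```text
clock: 9.2
tcp_pos: [0.5103, -0.199, 0.1761]
orientation: [0.0, 0.556, 0.831, 0.0]
wrist_force: [0.1, 0.1, 1.2]
finger_gap: 0.034
grip_force: 0.0
```

Call:
jog_arm(
  rows=[
    [0,0,0.2,0,0,0],
    [0,0,0.5,0,0,0],
    [0,0,0.9,0,0,0],
    [0,0,1.5,0,0,0],
    [0,0,2.3,0,0,0],
    [0,0,3.1,0,0,0],
    [0,0,3.9,0,0,0],
    [0,0,4.5,0,0,0],
    [0,0,4.5,0,0,0],
  ],
)

```text
clock: 9.95
tcp_pos: [0.5116, -0.1998, 0.3625]
orientation: [0.005, 0.556, 0.831, 0.0]
wrist_force: [0.7, 0.6, 0.8]
finger_gap: 0.0339
grip_force: 0.0
```

Call:
jog_arm(
  rows=[
    [0,0.8,0,0,0,0.7],
    [0,1.7,0,0,0,1.4],
    [0,2.6,0,0,0,2.1],
    [0,3.5,0,0,0,2.8],
    [0,4.4,0,0,0,3.5],
    [0,5.3,0,0,0,4.2],
    [0,6.2,0,0,0,4.9],
    [0,7.1,0,0,0,5.6],
    [0,7.7,0,0,0,6.3],
    [0,8.0,0,0,0,7],
    [0,8.0,0,0,0,7.9],
    [0,8.0,0,0,0,7.9],
  ],
  jaw=-1,
)

```text
clock: 10.95
tcp_pos: [0.5099, 0.1221, 0.356]
orientation: [-0.0, 0.173, 0.985, -0.0]
wrist_force: [-1.1, 0.1, 0.6]
finger_gap: 0.0854
grip_force: 0.0
```

```bash
python3 - <<'E'
from h import *
s=env.get_state(); print(s['tcp_pos'],s['orientation'])
snap('scene','s5.png');snap('wrist','w5.png')
a=cv2.imread('pics/s5.png')[150:280,170:330]
cv2.imwrite('pics/v5.png',np.hstack([cv2.resize(a,(400,325),interpolation=2),cv2.resize(cv2.imread('pics/w5.png'),(400,325))]))
E
```

```text
[0.50989052 0.12211715 0.35602601] [-1.39557716e-04  1.72752649e-01  9.84965229e-01 -2.33056753e-05]
```

View pics/v5.png

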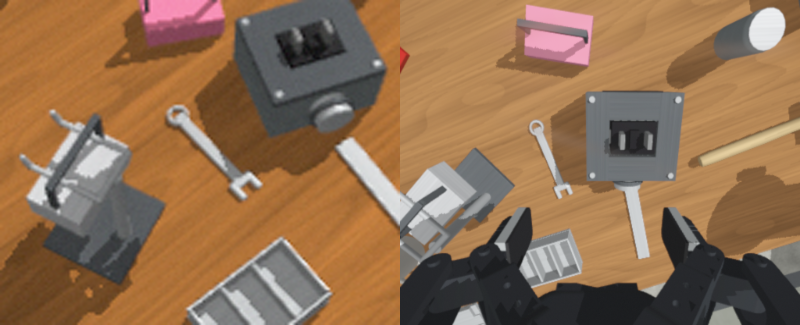

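The cap hangs on both prongs, with its handle across them in the left panel. The wrist view shows the collector, its four bolts and the two grey tabs near (276,165) full-scale.

```bash
python3 - <<'E'
from h import *
w=load('w5.png'); g=cv2.cvtColor(w['pixels'],cv2.COLOR_RGB2HSV)
m=((g[...,1]<40)&(g[...,2]>165)).astype(np.uint8); m[:100]=0;m[225:]=0;m[:,:235]=0;m[:,370:]=0
k,_=cv2.findContours(m,0,2)
for q in k:
    M=cv2.moments(q)
    if M['m00']>6: u=(M['m10']/M['m00'],M['m01']/M['m00']); print(M['m00'],cv2.boundingRect(q),np.round(u,1),onz(w,u,.103).round(4)[:2])
for v in range(150,186,4): print(v,g[v,264:324,2].tolist())
E
```

```text
86.0 (281, 219, 26, 6) [294.6 222.1] [0.6199 0.1507]
25.5 (343, 204, 7, 7) [346.2 207.3] [0.6237 0.2293]
27.5 (243, 204, 7, 7) [245.9 206.9] [0.5719 0.0906]
37.0 (353, 114, 7, 8) [356.  117.5] [0.5035 0.2741]
37.0 (242, 114, 8, 8) [245.5 117.3] [0.452  0.1351]
150 [118, 119, 120, 114, 68, 32, 29, 42, 49, 51, 51, 50, 50, 51, 50, 49, 50, 51, 50, 50, 50, 50, 50, 51, 50, 50, 50, 50, 50, 50, 50, 51, 51, 51, 51, 52, 51, 51, 50, 50, 51, 50, 50, 50, 51, 50, 51, 51, 50, 50, 51, 50, 51, 50, 51, 51, 50, 50, 50, 51]
154 [118, 119, 119, 115, 109, 90, 52, 46, 49, 50, 50, 50, 50, 50, 50, 52, 54, 60, 62, 62, 62, 61, 54, 51, 50, 50, 47, 46, 40, 38, 31, 39, 41, 41, 42, 41, 41, 41, 42, 41, 40, 41, 46, 49, 50, 50, 51, 50, 51, 55, 60, 63, 62, 61, 58, 53, 50, 50, 50, 51]
158 [119, 119, 119, 115, 109, 92, 53, 45, 47, 47, 39, 37, 35, 36, 37, 49, 86, 91, 98, 110, 114, 114, 112, 99, 59, 37, 37, 36, 36, 31, 32, 45, 48, 49, 50, 48, 48, 48, 50, 49, 49, 49, 43, 38, 36, 34, 35, 39, 54, 76, 81, 82, 84, 94, 107, 109, 108, 104, 95, 72]
162 [118, 119, 113, 110, 108, 85, 47, 35, 36, 37, 36, 35, 35, 35, 37, 54, 91, 102,
[... 748 characters left out ...]
42, 40, 41, 41, 43, 62, 93, 146, 154, 155, 156, 154, 125, 70, 39, 36, 37, 35, 32, 46, 48, 49, 49, 49, 49, 49, 49, 46, 37, 35, 35, 35, 34, 34, 35, 34, 37, 40, 49, 64, 77, 99, 148, 155, 156, 157, 154, 107, 63]
178 [87, 85, 86, 84, 81, 63, 56, 56, 60, 60, 60, 59, 59, 58, 58, 57, 56, 55, 55, 55, 55, 53, 52, 47, 50, 52, 52, 51, 49, 42, 39, 38, 37, 37, 37, 37, 36, 35, 39, 40, 47, 47, 49, 49, 50, 48, 50, 49, 49, 49, 49, 48, 48, 48, 49, 48, 49, 48, 50, 49]
182 [115, 116, 113, 97, 88, 83, 80, 75, 74, 77, 77, 72, 72, 71, 70, 73, 71, 69, 69, 68, 67, 68, 66, 65, 66, 69, 66, 64, 64, 63, 62, 65, 62, 61, 60, 60, 61, 61, 59, 58, 63, 61, 57, 57, 56, 57, 62, 59, 57, 57, 57, 58, 62, 64, 61, 57, 57, 56, 55, 56]
```

```bash
python3 - <<'E'
from h import *
w=load('w5.png'); a=onz(w,(284.9,167.5),.131);b=onz(w,(319.8,167.0),.131)
print(a,b,np.hypot(*(a-b)[:2]),(a+b)/2,np.arctan2(*(b-a)[[1,0]]))
E
```

```text
[0.52864866 0.16214028 0.131     ] [0.54385478 0.20532833 0.131     ] 0.0457868275273233 [0.53625172 0.18373431 0.131     ] 1.232260067434717
```

Call:
jog_arm(
  rows=[
    [0.3,0.7,-0.6,0,0,-0.07],
    [0.68,1.52,-1.4,0,0,-0.07],
    [0.68,1.52,-2.3,0,0,-0.07],
    [0.68,1.52,-3.2,0,0,-0.07],
    [0.68,1.52,-4.0,0,0,-0.07],
    [0.68,1.52,-4.7,0,0,-0.07],
    [0.68,1.52,-4.7,0,0,-0.07],
    [0.68,1.52,-4.7,0,0,-0.07],
    [0.68,1.52,-4.7,0,0,-0.07],
    [0.68,1.52,-4.7,0,0,-0.07],
  ],
)

```text
clock: 11.88
tcp_pos: [0.5393, 0.1817, 0.1708]
orientation: [0.002, 0.179, 0.984, 0.001]
wrist_force: [0.3, -0.2, 0.3]
finger_gap: 0.0854
grip_force: 0.0
```

Call:
jog_arm(
  rows=[
    [-0.05,0.04,-0.4,0,0,0.04],
    [-0.05,0.04,-0.8,0,0,0.04],
    [-0.05,0.04,-1.2,0,0,0.04],
    [-0.05,0.04,-1.5,0,0,0.04],
    [-0.05,0.04,-1.74,0,0,0.04],
    [-0.05,0.04,-1.74,0,0,0.04],
    [-0.05,0.04,-1.74,0,0,0.04],
    [-0.05,0.04,-1.74,0,0,0.04],
  ],
)

```text
clock: 12.55
tcp_pos: [0.5365, 0.1835, 0.1]
orientation: [0.001, 0.177, 0.984, 0.0]
wrist_force: [-0.3, 1.4, -0.2]
finger_gap: 0.0852
grip_force: 0.0
```

Call:
jog_arm(
  rows=[
    [0,0,0,0,0,0],
    [0,0,0,0,0,0],
    [0,0,0,0,0,0],
    [0,0,0,0,0,0],
    [0,0,0,0,0,0],
    [0,0,0,0,0,0],
    [0,0,0,0,0,0],
    [0,0,0,0,0,0],
    [0,0,0,0,0,0],
    [0,0,0,0,0,0],
  ],
  jaw=1,
  force=45,
)

```text
clock: 13.38
tcp_pos: [0.5363, 0.1831, 0.1006]
orientation: [0.001, 0.177, 0.984, -0.0]
wrist_force: [-1.7, -2.3, 11.9]
finger_gap: 0.0276
grip_force: 46.5
```

```bash
python3 - <<'E'
from h import *
snap('scene','s6.png');snap('wrist','w6.png')
a=cv2.imread('pics/s6.png')[125:215,250:350];b=cv2.imread('pics/w6.png')
cv2.imwrite('pics/v6.png',np.hstack([cv2.resize(a,(400,360),interpolation=2),cv2.resize(b[190:370,150:350],(400,360))]))
E
```

```text
(no output)
```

View pics/v6.png

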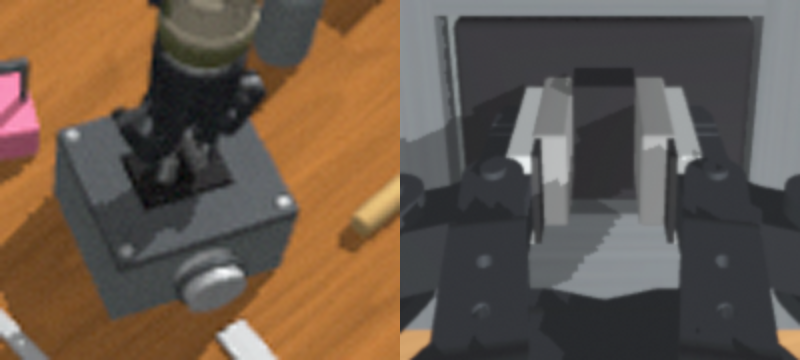

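Both pads lie flat on the outer faces of the tabs, and the tabs are pinched in. I'll try a small lift.

Call:
jog_arm(
  rows=[
    [0,0,0.05,0,0,0],
    [0,0,0.1,0,0,0],
    [0,0,0.2,0,0,0],
    [0,0,0.3,0,0,0],
    [0,0,0.3,0,0,0],
  ],
)

```text
clock: 13.9
tcp_pos: [0.5357, 0.1835, 0.111]
orientation: [0.0, 0.177, 0.984, 0.0]
wrist_force: [0.8, -0.5, -3.2]
finger_gap: 0.0275
grip_force: 44.6
```

Call:
jog_arm(
  rows=[
    [0,0,0.15,0,0,0],
    [0,0,0.4,0,0,0],
    [0,0,0.7,0,0,0],
    [0,0,1.0,0,0,0],
    [0,0,1.3,0,0,0],
    [0,0,1.6,0,0,0],
    [0,0,1.9,0,0,0],
    [0,0,2.2,0,0,0],
    [0,0,2.5,0,0,0],
    [0,0,2.7,0,0,0],
    [0,0,2.8,0,0,0],
    [0,0,2.8,0,0,0],
  ],
)

```text
clock: 14.9
tcp_pos: [0.536, 0.1835, 0.2239]
orientation: [0.001, 0.177, 0.984, 0.0]
wrist_force: [0.5, 0.2, -2.8]
finger_gap: 0.0282
grip_force: 44.7
```

Call:
jog_arm(
  rows=[
    [0,0,0,0,0,0],
    [0,0,0,0,0,0],
    [0,0,0,0,0,0],
    [0,0,0,0,0,0],
    [0,0,0,0,0,0],
    [0,0,0,0,0,0],
  ],
)

```text
clock: 15.4
tcp_pos: [0.5353, 0.1833, 0.2222]
orientation: [-0.0, 0.177, 0.984, -0.0]
wrist_force: [-0.5, -0.0, -3.9]
finger_gap: 0.028
grip_force: 44.7
```

```bash
python3 - <<'E'
from h import *
snap('scene','s7.png');snap('wrist','w7.png')
a=cv2.imread('pics/s7.png')[110:270,170:350];b=cv2.imread('pics/w7.png')
cv2.imwrite('pics/v7.png',np.hstack([cv2.resize(a,(450,400),interpolation=2),cv2.resize(b,(350,400))]))
E
```

```text
(no output)
```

View pics/v7.png

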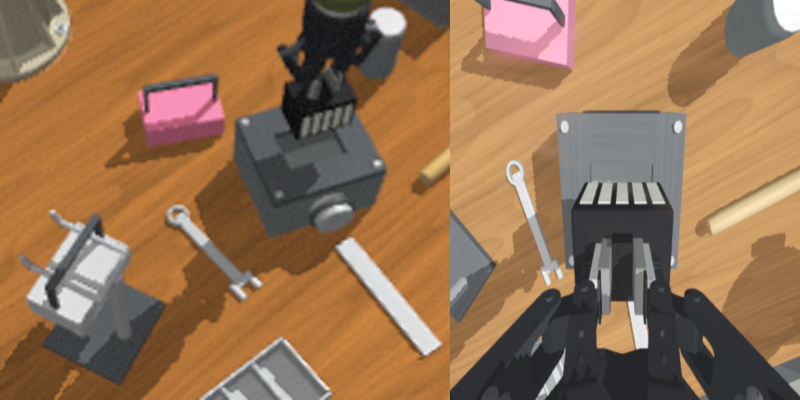

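The cassette is out of the collector, held by both tabs, and the cap still hangs. I'll check uprightness by projecting the expected corners into the saved view.

```bash
python3 - <<'E'
from h import *
s=env.get_state(); yaw=-.355; c,sn=np.cos(yaw),np.sin(yaw)
for n in('w7.png','s7.png'):
    w=load(n)
    for z in(.2216,.1616):
        for x,y in((-.028,-.0405),(-.028,.0405),(.028,-.0405),(.028,.0405)):
            p=proj(w,(s['tcp_pos'][0]+c*x-sn*y,s['tcp_pos'][1]+sn*x+c*y,z))
            q=(p[0]*350/512+450,p[1]*400/384) if n[0]=='w' else ((p[0]-170)*2.5,(p[1]-110)*2.5)
            print(n,z,x,y,np.round(q))
E
```

```text
w7.png 0.2216 -0.028 -0.0405 [569. 208.]
w7.png 0.2216 -0.028 0.0405 [673. 208.]
w7.png 0.2216 0.028 -0.0405 [574. 302.]
w7.png 0.2216 0.028 0.0405 [668. 302.]
w7.png 0.1616 -0.028 -0.0405 [583. 181.]
w7.png 0.1616 -0.028 0.0405 [659. 181.]
w7.png 0.1616 0.028 -0.0405 [586. 253.]
w7.png 0.1616 0.028 0.0405 [656. 253.]
s7.png 0.2216 -0.028 -0.0405 [283.  81.]
s7.png 0.2216 -0.028 0.0405 [340.  64.]
s7.png 0.2216 0.028 -0.0405 [300. 113.]
s7.png 0.2216 0.028 0.0405 [357.  97.]
s7.png 0.1616 -0.028 -0.0405 [279. 108.]
s7.png 0.1616 -0.028 0.0405 [334.  92.]
s7.png 0.1616 0.028 -0.0405 [295. 140.]
s7.png 0.1616 0.028 0.0405 [351. 123.]
```

The observed corners, (573,205) and (672,205) on top and about (582,182) below, match an upright cassette with its underside at z≈0.16.

```bash
python3 -c "
from workcell import env
print(env.hand_in())"
```

```text
the job is handed in; nothing more can be done
None
```

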